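# Slide the middle cassette out of a packed stand and load it flat

## Task

Three reagent cassettes lie packed tightly together in the slanted stand, so there is no finger room round the middle one. Slide the middle cassette sideways along its length, still lying in the stand, until an end sticks out well past its two neighbours, then grip it there, lift it out and lower it, without dropping it, to lie flat and right way up inside the rim of the level steel tray, lengthwise. Leave the other two cassettes lying in the stand and do not disturb the tape roll or the specimen cups.

Things in the scene. Friction and masses are not known exactly. Their poses are not given: they have to be found in the camera images.
- stand: Fixed aluminium stand; origin: centre of its foot. Plate rising 30 degrees toward the stand's +x (about the robot's left): 168 mm along the slope, 170 mm wide (y), 5 mm thick, its upper face's centre 72 mm above the origin. Lip at the low edge 17.5 mm high, 110 mm wide. Open at both sides (+y, -y): a cassette slides out along y either way and stays while its middle is over the plate.
- cassette_mid: The one to move: middle of three identical white blocks, 50 mm (its x) by 120 mm (y) by 42 mm high (z), about 0.14 kg, two flat grey round caps on top (too flat to grip). Origin: centre of its underside. In the stand x points up the slope, y along the stand's level y, z square to the slope, leaning 30 degrees to the robot's right. Both long sides touch its neighbours; its ends are free.
- cassette_low: The neighbour below it on the slope, against the lip: same cassette, same axes, its origin 50 mm down the slope.
- cassette_high: The neighbour above it on the slope: same cassette, same axes, its origin 50 mm up the slope; nothing behind it.
- tray: Fixed level steel tray on the worktop, 88 mm (x) by 158 mm (y) outside. Origin: centre of its underside. Inside 80 mm (x) by 150 mm (y), floor 5 mm above the origin, rim 12 mm above the origin, 4 mm thick. Its y runs roughly away from or toward the robot. The cassette goes in with its 120 mm length along the tray's y.
- tape_roll: Loose roll of white tape lying flat, 58 mm across, 20 mm high, nearer the robot than the stand and the tray. Bystander. Origin: centre of its underside.
- cup_1: Loose specimen cup with white lid, 56 mm across, 57 mm high, behind the work. Bystander. Origin: centre of its underside.
- cup_2: A second specimen cup like it, also behind the work. Bystander. Origin: centre of its underside.
There are look-alikes about, which are no part of the job. What is shaped like the cassette_mid but blue or green is not meant.

How it is judged:
On the way, in this order (a step that is already met when the one before it is completed fails the run):
1. the middle cassette has been slid at least 20 mm along its length while lying in the stand, its neighbours still in place ((y of cassette_mid in the frame of stand above 0.02 m or y of cassette_mid in the frame of stand below -0.02 m) and contact force between cassette_mid and stand above 0.1 N and z of cassette_mid in the frame of stand below 0.082 m and distance of each of cassette_low, cassette_high from where it was at the start of the episode below 0.03 m), for 0.2 s.
2. the cassette is lifted clear of the stand in the fingers (contact force between cassette_mid and stand below 0.01 N and contact force between the fingers and cassette_mid above 1 N and height (world z) of cassette_mid above 0.085 m), for 0.1 s.
3. the cassette is set down and not dropped: still in the fingers and roughly level (within 20 degrees), it is within 15 mm of the tray's floor (z of cassette_mid in the frame of tray below 0.02 m and horizontal distance between cassette_mid and tray below 0.04 m and angle between cassette_mid's own z axis and vertical below 0.35 rad and contact force between the fingers and cassette_mid above 1 N), for 0.1 s.
At the end, for the whole second after the job is handed in: The middle cassette lies at rest flat on the tray's floor, top up (within 3.4 degrees), inside the rim, its length along the tray's (within 17 degrees, either way round), and the other two cassettes still lie on the slanted stand (angle between cassette_mid's own z axis and vertical below 0.06 rad and z of cassette_mid in the frame of tray between 0.002 and 0.008 m and horizontal distance between cassette_mid and tray below 0.025 m and angle between the y axis of cassette_mid and the y axis of tray, either way round below 0.3 rad and linear speed of cassette_mid below 0.01 m/s and z of each of cassette_low, cassette_high in the frame of stand above 0.03 m and distance between cassette_low and stand below 0.12 m and distance between cassette_high and stand below 0.15 m and angle between cassette_low's own z axis and vertical between 0.4 and 0.65 rad and angle between cassette_high's own z axis and vertical between 0.4 and 0.65 rad); the robot touches nothing.
It fails at once if the tape roll or a specimen cup is moved more than 20 mm (distance of any of tape_roll, cup_1, cup_2 from where it was at the start of the episode above 0.02 m).
It also fails if it takes over 53 s, if anything falls off the work surface, if the arm or the gripper's body presses on something with over 40 N, if the wrist force passes 120 N, or if a joint passes its speed limit or range.

## Robot

A 6-joint arm with a two-finger parallel gripper is mounted at the origin on a cart in front of the work surface, level with it; the furniture and walls round the work are solid. World frame = base frame: x ahead of the robot, y to its left, z up, the work surface at z = 0. Lengths are in m, angles in rad, forces in N, time in s.
With the tool pointing down it reaches from about 0.35 to 0.85 m from the base axis. Payload 8.1 kg.
Tool frame: the origin (TCP) lies on the mounting face of the last link; the fingertips stand ahead of it and the grasp point (between the pads) lies 167 mm ahead of it (robot.tcp_to_tips is the z of the fingertips in the tool frame, in m); z points along the fingers, y is the direction in which the jaws open and shut (so a half turn about z gives the same grasp; the last joint's range is limited). The gripper opens to 93 mm and grips with 3 to 60 N. Pads are 15 mm wide; open, the fingers measure 128 mm over their backs; the gripper's body (75 mm by 188 mm) begins 65 mm behind the grasp point.
Start: joints at [1.211, 0.13, 1.488, -0, 1.523, -0.085], TCP at [0.163, 0.577, 0.405] pointing down, gripper open.
Joint ranges: [-2.96, 2.96], [-0.89, 2.26], [0.02, 2.5], [-1.34, 4.48], [0, 2.73], [-2.66, 2.66]. Speed limits (rad/s): [2.39, 2.39, 2.79, 3.14, 3.14, 3.14].

## Interface

Orientations are given as a rotation vector (axis times angle).
In Python, from plant import read_state, vision, ticket, robot gives the robot as it stands. The module is installed in compiled form; this text tells all that it offers.
- The arm moves only by the tool send_rows, never from a script. Its argument "rows" is a list of rows, each a list of 7 numbers: the shift along the tool's x, y, z in units of 50 cm (1.0 is 50 cm), then the turn, a rotation vector about the tool's x, y, z in units of 45 degrees (1.0 is 45 degrees), then the closure, from 0 (fully open) to 1 (shut). A call has 1 to 20 rows; each row is the pose to reach, as a shift and turn from the pose commanded when the call began, along the tool's axes at that moment; what a row does not reach only later rows make up. A row lasts 1/10 s, in which the tool goes at most 50 mm and 8.59 degrees, less where a joint would pass 70% of its speed; a pose out of reach is approached as far as the arm can. A call with a number of a shift or a turn outside -1 to 1 is refused whole. A call with a gripper value outside its range is refused whole. The fingers move at their own pace and stop on an object; "grip_force" is the grip in N (left out, the last holds). Time passes only in rows, so rows that repeat a pose let the fingers close. It gives the time, the measured TCP pose, the force and the opening at its end, in the units of the state.
- read_state(): the state, without advancing time (a new reading comes with each control period).
- vision.read_camera(name): name is "scene" or "top" or "wrist"; returns a dict with "img" (400x640x3 uint8, red, green, blue), "fx", "fy", "cx", "cy" (pixels), "k1" (the pictures are not rectified: a ray, as slopes to the right and down, at radius r is drawn at 1 + k1 r^2 times it, then the intrinsics apply), "rvec" (rotation vector, rad) and "tvec" (3), from world to camera coordinates, as OpenCV has them. Camera axes: x right, y down, z forward; pixel columns grow to the right and rows downward; lengths in m; the calibration is good to about 2 mm. A picture is of the moment at which its call begins. There is no depth.
- ticket.close_job(): hands the job in, once; it reports no verdict.
The state is a dict: "t": time; "q": joint angles; "dq": joint speeds; "joint_torque": joint torques, N m; "tool_pos": TCP position; "orientation": TCP orientation; "force": force on the tool from outside, world axes, zero at the start; "wrist_torque": the same for the moment, N m; "opening": finger opening in m.
Only numpy, scipy, OpenCV 4.12 (cv2) and the standard library are available. Lean on these libraries where they do the work, as an engineer would, in place of code of your own. Each camera call takes 0.05 s, during which the arm holds its last target.

## Working session

There is one attempt and no reset: what is moved stays moved. The work goes in short steps, Python scripts to look and compute and a tool call to move; the robot and the scene stay as the last step left them, time stands still between calls to the robot, and variables do not carry over. Pictures are saved under pics/ and viewed, and the job is handed in when it is done.

Besides the shell and the picture viewer there is one more tool, called as name([rows], argument=value, ...), one row to a line, values as JSON. send_rows: Moves the arm, as the interface text tells. Its arguments: {"type":"object","properties":{"rows":{"type":"array"},"grip_force":{"type":"number"}},"required":["rows"]}

```bash
mkdir -p pics; ls; python3 - <<'E'
from plant import read_state, vision, robot
import cv2
for n in ["scene","top","wrist"]:
    c=vision.read_camera(n); cv2.imwrite(f"pics/{n}0.png",c["img"][:,:,::-1])
    print(n,{k:c[k] for k in c if k!="img"})
print(read_state()); print(robot.tcp_to_tips)
E
```

```text
pics
scene {'fx': 495.47282041804095, 'fy': 495.47282041804095, 'cx': 321.2832452518194, 'cy': 201.87483553172552, 'k1': -0.13500076207450185, 'rvec': array([ 2.05430784, -0.77833459,  0.38746874]), 'tvec': array([-0.38569589,  0.30978456,  0.96223758])}
top {'fx': 494.7945790310664, 'fy': 494.7945790310664, 'cx': 324.38705763302414, 'cy': 218.08359427367284, 'k1': -0.08239027508880417, 'rvec': array([ 2.1668141 , -2.21400739,  0.08274142]), 'tvec': array([0.07698162, 0.56473672, 1.23832671])}
wrist {'fx': 358.95062835337336, 'fy': 358.95062835337336, 'cx': 318.60988519963485, 'cy': 199.40883053333036, 'k1': -0.01729048236858977, 'rvec': array([-2.31726885, -1.75558762, -0.24638493]), 'tvec': array([-0.60065012, -0.03249517,  0.3905906 ])}
{'t': 0.15, 'q': array([ 1.21057842e+00,  1.31000398e-01,  1.48903620e+00, -1.66915109e-05,
        1.52298630e+00, -8.53994988e-02]), 'dq': array([ 8.77292734e-05, -1.35890535e-03, -2.61962228e-03, -9.07729112e-04,
       -1.59621481e-03, -2.16640899e-03]), 'joint_torque': array([ 8.33495906e-04, -5.60477793e+01, -4.92335057e+01,  7.68977241e-02,
        3.05738579e-02, -6.27565191e-05]), 'tool_pos': array([0.16274322, 0.57732705, 0.40391675]), 'orientation': array([-4.30284139e-01, -3.11168309e+00,  2.19666675e-03]), 'force': array([-0.30929008,  0.07264219,  0.41191281]), 'wrist_torque': array([ 0.05189732, -0.00561151, -0.04022728]), 'opening': 0.09276060427947969}
0.1861
```

View pics/scene0.png

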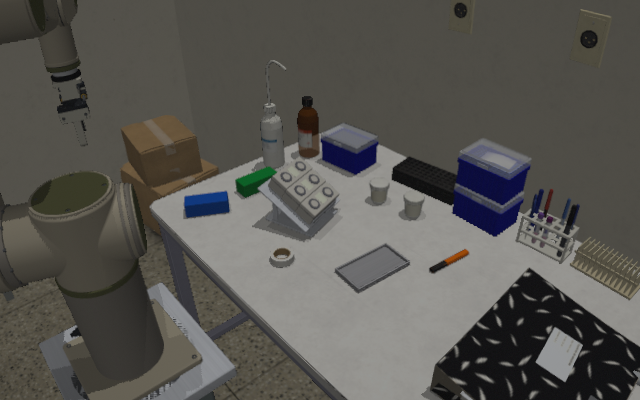

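View pics/top0.png

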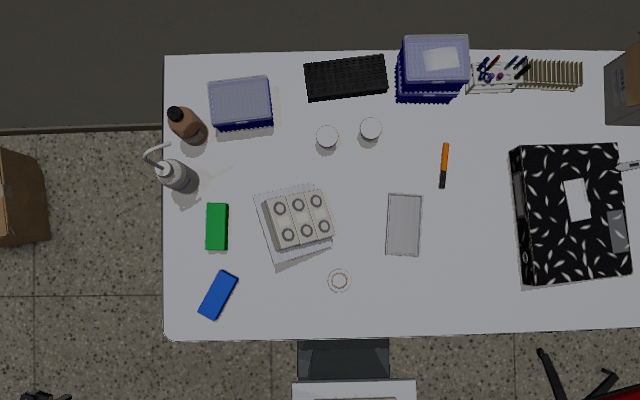

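View pics/wrist0.png

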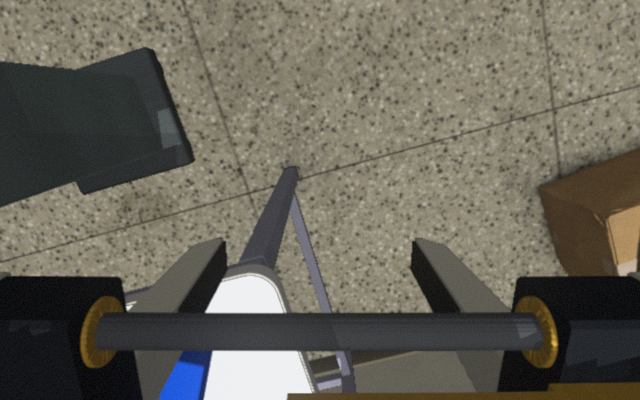

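```bash
cat > h.py <<'E'
import numpy as np, cv2
from plant import read_state, vision, robot
from scipy.spatial.transform import Rotation as R
def cam(n,save=None):
    c=vision.read_camera(n); c["K"]=np.array([[c["fx"],0,c["cx"]],[0,c["fy"],c["cy"]],[0,0,1]]); c["D"]=np.array([c["k1"],0,0,0.])
    c["Rm"]=cv2.Rodrigues(c["rvec"])[0]; c["C"]=-c["Rm"].T@c["tvec"]
    if save: cv2.imwrite(save,c["img"][:,:,::-1])
    return c
def rays(c,uv):
    p=cv2.undistortPoints(np.array(uv,float).reshape(-1,1,2),c["K"],c["D"]).reshape(-1,2)
    d=np.c_[p,np.ones(len(p))]@c["Rm"]; return d/np.linalg.norm(d,axis=1)[:,None]
def onz(c,uv,z):
    d=rays(c,uv); return c["C"]+d*((z-c["C"][2])/d[:,2])[:,None]
def onplane(c,uv,p0,n):
    d=rays(c,uv); return c["C"]+d*(((p0-c["C"])@n)/(d@n))[:,None]
def tri(c1,uv1,c2,uv2):
    a=rays(c1,uv1);b=rays(c2,uv2);out=[]
    for x,y in zip(a,b):
        A=np.c_[x,-y];s=np.linalg.lstsq(A,c2["C"]-c1["C"],rcond=None)[0]
        p,q=c1["C"]+s[0]*x,c2["C"]+s[1]*y; out.append(np.r_[(p+q)/2,np.linalg.norm(p-q)])
    return np.array(out)
def proj(c,P): return cv2.projectPoints(np.array(P,float).reshape(-1,1,3),c["rvec"],c["tvec"],c["K"],c["D"])[0].reshape(-1,2)
def crop(c,x,y,w,h,s,f):
    im=cv2.resize(c["img"][y:y+h,x:x+w,::-1],None,fx=s,fy=s,interpolation=cv2.INTER_CUBIC); cv2.imwrite(f,im)
E
python3 - <<'E'
from h import *
c=cam("top"); crop(c,245,175,105,95,6,"pics/t1.png"); crop(c,375,180,60,85,6,"pics/t2.png")
s=cam("scene"); crop(s,255,150,100,95,6,"pics/s1.png")
print(onz(c,[[327,137],[370,128],[339,281]],0.0))
E
```

```text
[[ 0.77982888  0.05318212  0.        ]
 [ 0.8017403  -0.06011577  0.        ]
 [ 0.40527075  0.03073629  0.        ]]
```

View pics/t1.png

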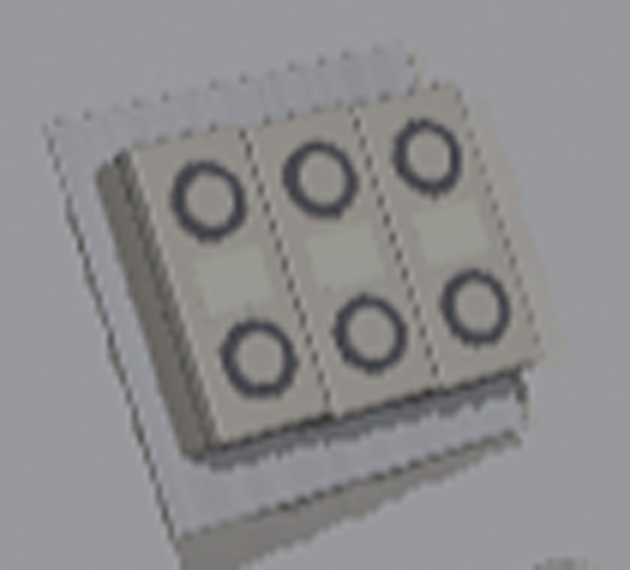

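View pics/t2.png

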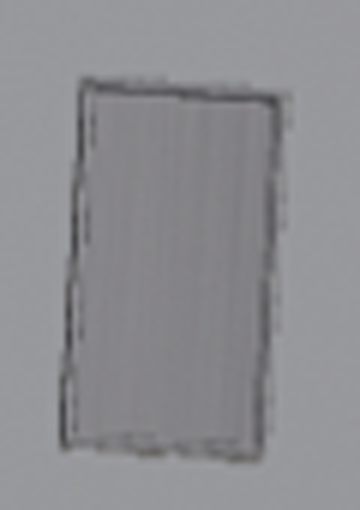

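View pics/s1.png

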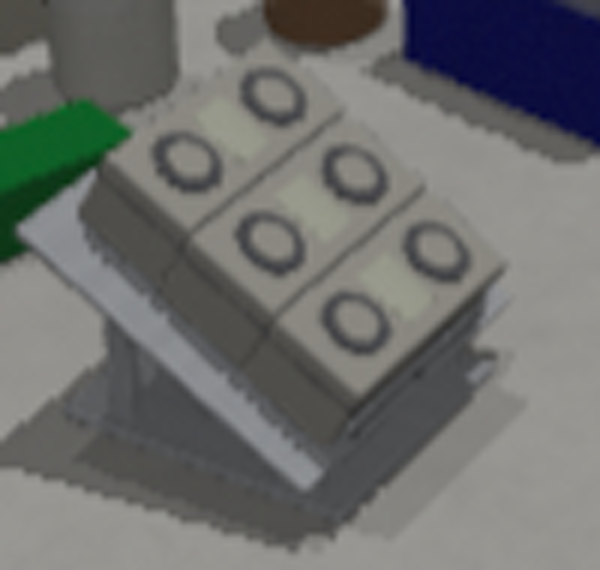

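```bash
python3 - <<'E'
from h import *
t=cam("top");s=cam("scene")
f=lambda a,o:(np.array(a,float)+.5)/6-.5+o
names=["mf","mn","hf","hn","lf","ln"]
tu=f([[321,180],[370,334],[209,200],[259,358],[427,157],[475,307]],[245,175])
su=f([[355,175],[271,243],[273,97],[187,161],[437,250],[356,322]],[255,150])
P=tri(t,tu,s,su)
for n,p in zip(names,P): print(n,p.round(4))
f1=P[::2,:3];n1=P[1::2,:3]
yd=(f1-n1).mean(0);print("y dir",yd,np.linalg.norm(yd),"yaw of y",np.degrees(np.arctan2(yd[1],yd[0])))
xd=((P[2,:3]+P[3,:3])-(P[4,:3]+P[5,:3]))/4;print("xd",xd,np.linalg.norm(xd))
print("centres",P[:2,:3].mean(0),P[:, :3].mean(0))
tc=onz(t,f([[84,85],[282,98],[262,458],[64,447]],[375,180]),.012);print("tray",tc,tc.mean(0))
e=tc[0]-tc[3]+tc[1]-tc[2];print(np.degrees(np.arctan2(e[1],e[0])),np.linalg.norm(tc[0]-tc[3]),np.linalg.norm(tc[0]-tc[1]))
print(onz(t,[[327,137],[370,128]],0.057),onz(t,[[339,280]],.02))
E
```

```text
mf [0.5946 0.126  0.1104 0.0032]
mn [0.5334 0.108  0.1106 0.0027]
hf [0.5849 0.1684 0.1355 0.0021]
hn [0.5236 0.1503 0.1362 0.0018]
lf [0.6052 0.0843 0.0867 0.0031]
ln [0.5443 0.0665 0.0861 0.0027]
y dir [ 0.06113916  0.0179677  -0.00010714] 0.0637247702535573 yaw of y 16.377114379361696
xd [-0.01025448  0.04197401  0.02471192] 0.04977600858190821
centres [0.56397419 0.11698828 0.11047055] [0.56433166 0.11723968 0.11088769]
tray [[ 0.62588662 -0.10157701  0.012     ]
 [ 0.61860066 -0.18673904  0.012     ]
 [ 0.46480293 -0.17282233  0.012     ]
 [ 0.4714803  -0.08835718  0.012     ]] [ 0.54519263 -0.13737389  0.012     ]
-5.031765014297903 0.1549712044316639 0.08547312553107721
[[ 0.76645529  0.05417241  0.057     ]
 [ 0.7873858  -0.05405347  0.057     ]] [[0.40897312 0.03137814 0.02      ]]
```

```bash
python3 - <<'E'
from h import *
t=cam("top");s=cam("scene")
f=lambda a,o:(np.array(a,float)+.5)/6-.5+o
for nm,a,z in [("plate hi",[[50,128],[176,537]],.112),("hi/mid",[[245,132],[328,412]],.121),("mid/lo",[[357,110],[437,382]],.096),("lo edge",[[467,95],[540,360]],.071)]:
    p=onz(t,f(a,[245,175]),z); e=p[0]-p[1]; print(nm,p.round(4).tolist(),np.degrees(np.arctan2(e[1],e[0])),np.linalg.norm(e))
for nm,a,z in [("hi/mid s",[[188,243],[342,113]],.121),("mid/lo s",[[272,312],[424,187]],.096)]:
    p=onz(s,f(a,[255,150]),z); e=p[1]-p[0]; print(nm,p.round(4).tolist(),np.degrees(np.arctan2(e[1],e[0])),np.linalg.norm(e))
st=read_state();print(R.from_rotvec(st["orientation"]).as_matrix().round(3))
E
```

```text
plate hi [[0.616, 0.2332, 0.112], [0.4546, 0.186, 0.112]] 16.305066122191057 0.16815248460025525
hi/mid [[0.6117, 0.1558, 0.121], [0.5019, 0.1254, 0.121]] 15.467259243112105 0.11393718997392238
mid/lo [[0.6224, 0.1127, 0.096], [0.5133, 0.0831, 0.096]] 15.201975265622872 0.11305848856504154
lo edge [[0.6306, 0.0686, 0.071], [0.522, 0.0413, 0.071]] 14.080804349152043 0.11197965629773725
hi/mid s [[0.4992, 0.1178, 0.121], [0.6147, 0.1557, 0.121]] 18.171459569793214 0.12153113589248873
mid/lo s [[0.5153, 0.0838, 0.096], [0.6267, 0.1147, 0.096]] 15.514356920643266 0.11562183707243083
[[-0.962  0.271 -0.   ]
 [ 0.271  0.962 -0.   ]
 [ 0.    -0.    -1.   ]]
```

```bash
cat >> h.py <<'E'
a=np.radians(15.5); ys=-np.array([np.cos(a),np.sin(a),0]); hx=np.array([-np.sin(a),np.cos(a),0]); Z=np.array([0,0,1.])
c30,s30=np.cos(np.pi/6),.5
sx=c30*hx+s30*Z; cz=-s30*hx+c30*Z
RT=np.c_[ys,sx,-cz]; U=np.array([.5576,.1382,.0722])
def tcp(y,h,x=0): return U+cz*(h+.167)+ys*y+sx*x
def row(pos,Rm,p0=None,R0=None):
    st=read_state(); 
    if p0 is None: p0=st["tool_pos"];R0=R.from_rotvec(st["orientation"]).as_matrix()
    return np.r_[R0.T@(pos-p0)/.5,R.from_matrix(R0.T@Rm).as_rotvec()/(np.pi/4)].round(4)
E
python3 - <<'E'
from h import *
print(tcp(-.092,.19),row(tcp(-.092,.19),RT))
E
```

```text
[ 0.69395605 -0.00922211  0.38137107] [-1.3409 -0.8411  0.0467 -0.6501  0.1817 -0.6783]
```

send_rows([
  [-0.67,-0.42,0.0,-0.32,0.09,-0.34,1],
  [-0.67,-0.42,0.0,-0.32,0.09,-0.34,1],
  [-0.67,-0.42,0.0,-0.32,0.09,-0.34,1],
  [-0.67,-0.42,0.0,-0.32,0.09,-0.34,1],
  [-0.67,-0.42,0.0,-0.32,0.09,-0.34,1],
  [-0.67,-0.42,0.0,-0.32,0.09,-0.34,1],
  [-0.67,-0.42,0.0,-0.32,0.09,-0.34,1],
  [-0.67,-0.42,0.0,-0.32,0.09,-0.34,1],
  [-0.67,-0.42,0.0,-0.32,0.09,-0.34,1],
  [-0.67,-0.42,0.0,-0.32,0.09,-0.34,1],
  [-0.67,-0.42,0.0,-0.32,0.09,-0.34,1],
], grip_force=20)

```text
t: 1.55
tool_pos: [0.4277, 0.2851, 0.4047]
orientation: [-0.009, -3.08, -0.4]
force: [0.0, 0.0, 0.3]
opening: 0.0098
```

```bash
python3 - <<'E'
from h import *
print(row(tcp(-.092,.19),RT))
E
```

```text
[-0.5345 -0.5757 -0.1237 -0.3296  0.0895 -0.338 ]
```

send_rows([
  [-0.535,-0.576,-0.124,-0.33,0.09,-0.338,1],
  [-0.535,-0.576,-0.124,-0.33,0.09,-0.338,1],
  [-0.535,-0.576,-0.124,-0.33,0.09,-0.338,1],
  [-0.535,-0.576,-0.124,-0.33,0.09,-0.338,1],
  [-0.535,-0.576,-0.124,-0.33,0.09,-0.338,1],
  [-0.535,-0.576,-0.124,-0.33,0.09,-0.338,1],
  [-0.535,-0.576,-0.124,-0.33,0.09,-0.338,1],
  [-0.535,-0.576,-0.124,-0.33,0.09,-0.338,1],
  [-0.535,-0.576,-0.124,-0.33,0.09,-0.338,1],
  [-0.535,-0.576,-0.124,-0.33,0.09,-0.338,1],
  [-0.535,-0.576,-0.124,-0.33,0.09,-0.338,1],
])

```text
t: 2.65
tool_pos: [0.6943, -0.008, 0.3819]
orientation: [0.403, -2.941, -0.789]
force: [-0.1, 0.0, 0.4]
opening: 0.0005
```

```bash
python3 - <<'E'
from h import *
print(row(tcp(-.092,.19),RT),row(tcp(-.092,.028),RT),read_state()["q"])
c=cam("wrist","pics/w1.png")
E
```

```text
[ 0.0013 -0.0025 -0.0002  0.0007 -0.0013  0.0021] [ 0.0009 -0.0027  0.3238  0.0007 -0.0013  0.0021] [-0.20873333  0.49849378  1.13239508  0.46776327  1.75105958 -2.02315066]
```

View pics/w1.png

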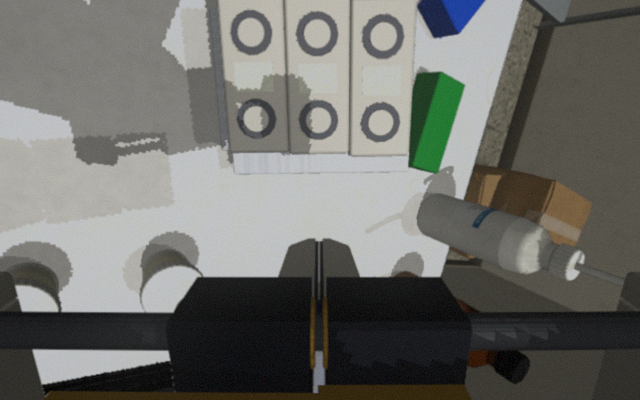

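The wrist view shows the mid cassette squarely in line with the closed fingers: its seams are at x≈287 and 350, the fingers at x≈318. Next I lower beside its far end.

send_rows([
  [0.0,-0.002,0.08,0,0,0,1],
  [0.0,-0.002,0.16,0,0,0,1],
  [0.0,-0.002,0.22,0,0,0,1],
  [0.0,-0.002,0.27,0,0,0,1],
  [0.0,-0.002,0.3,0,0,0,1],
  [0.0,-0.002,0.324,0,0,0,1],
  [0.0,-0.002,0.324,0,0,0,1],
])

```text
t: 3.4
tool_pos: [0.6725, 0.0683, 0.2403]
orientation: [0.401, -2.94, -0.788]
force: [-0.3, -1.0, -0.4]
opening: 0.0004
```

```bash
python3 - <<'E'
from h import *
print(row(tcp(-.092,.028),RT),row(tcp(-.02,.028),RT),read_state()["force"])
c=cam("wrist","pics/w2.png")
s=cam("scene"); crop(s,235,130,130,115,5,"pics/s2.png")
E
```

```text
[ 0.0001  0.0018 -0.0007  0.0005 -0.0019  0.0005] [ 0.144   0.0019 -0.0005  0.0005 -0.0019  0.0005] [-0.33476704 -1.03659287 -0.3602489 ]
```

View pics/w2.png

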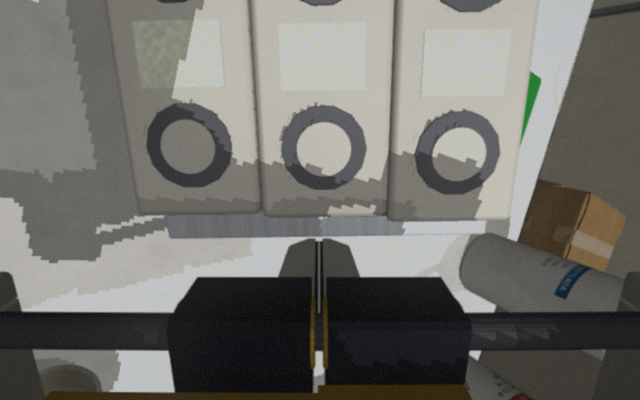

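View pics/s2.png

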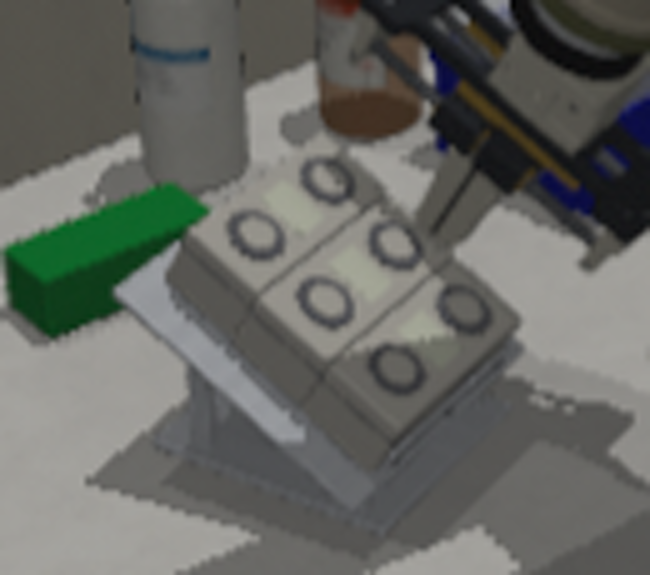

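send_rows([
  [0.008,0.004,0,0,0,0,1],
  [0.016,0.004,0,0,0,0,1],
  [0.024,0.004,0,0,0,0,1],
  [0.032,0.004,0,0,0,0,1],
  [0.04,0.004,0,0,0,0,1],
  [0.048,0.004,0,0,0,0,1],
  [0.056,0.004,0,0,0,0,1],
  [0.062,0.004,0,0,0,0,1],
  [0.068,0.004,0,0,0,0,1],
  [0.074,0.004,0,0,0,0,1],
  [0.08,0.004,0,0,0,0,1],
  [0.086,0.004,0,0,0,0,1],
  [0.092,0.004,0,0,0,0,1],
])

```text
t: 4.8
tool_pos: [0.6283, 0.0563, 0.242]
orientation: [0.4, -2.942, -0.788]
force: [2.0, -1.0, 0.5]
opening: 0.0005
```

```bash
python3 - <<'E'
from h import *
print(row(tcp(-.02,.028),RT),read_state()["force"])
c=cam("wrist","pics/w3.png")
s=cam("scene"); crop(s,235,130,130,115,5,"pics/s3.png")
E
```

```text
[ 0.0525 -0.0004  0.0018 -0.0001  0.0006 -0.0005] [ 2.03048218 -0.97848619  0.48867052]
```

View pics/w3.png

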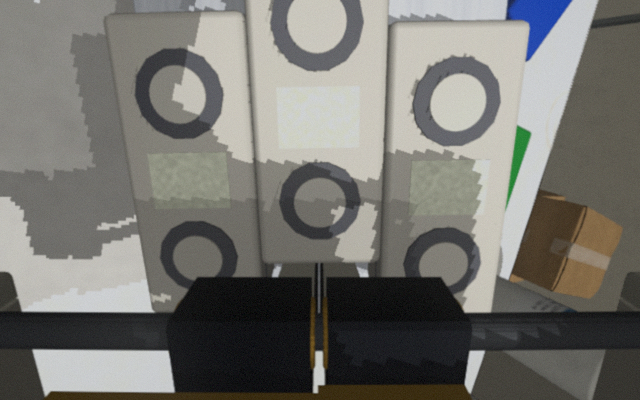

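View pics/s3.png

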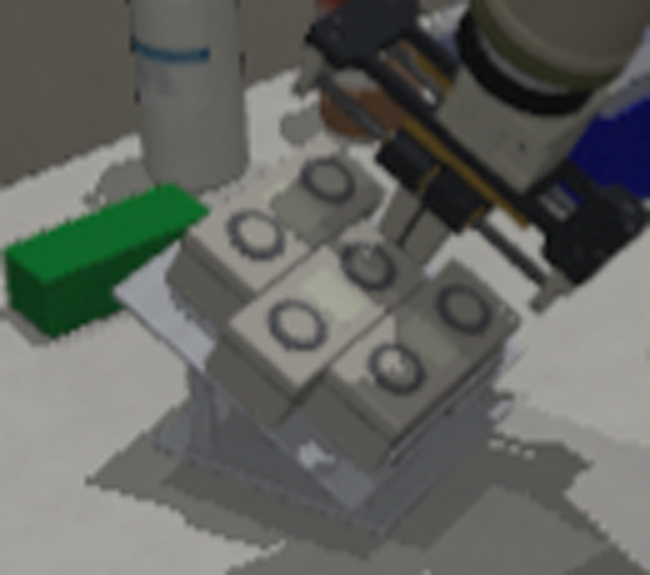

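The mid has slid about 22 mm, and the neighbours' rings haven't moved in the scene view. I continue about 24 mm further.

send_rows([
  [0.006,0,0.002,0,0,0,1],
  [0.012,0,0.002,0,0,0,1],
  [0.018,0,0.002,0,0,0,1],
  [0.024,0,0.002,0,0,0,1],
  [0.03,0,0.002,0,0,0,1],
  [0.036,0,0.002,0,0,0,1],
  [0.042,0,0.002,0,0,0,1],
  [0.048,0,0.002,0,0,0,1],
  [0.052,0,0.002,0,0,0,1],
  [0.052,0,0.002,0,0,0,1],
])

```text
t: 5.9
tool_pos: [0.6028, 0.0499, 0.2408]
orientation: [0.399, -2.941, -0.788]
force: [-0.0, -0.0, -0.8]
opening: 0.0006
```

```bash
python3 - <<'E'
from h import *
print(row(tcp(-.02,.028),RT),read_state()["force"])
c=cam("wrist","pics/w4.png")
s=cam("scene"); crop(s,235,130,130,115,5,"pics/s4.png")
E
```

```text
[-0.     -0.0003 -0.0008  0.0004 -0.0007 -0.0009] [-4.92122191e-04 -9.44038107e-03 -7.70508874e-01]
```

View pics/w4.png

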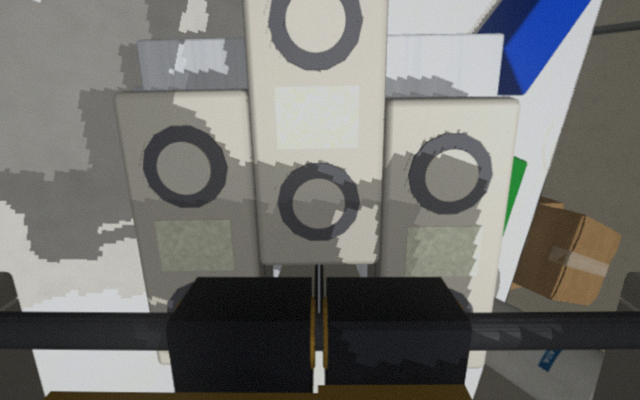

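View pics/s4.png

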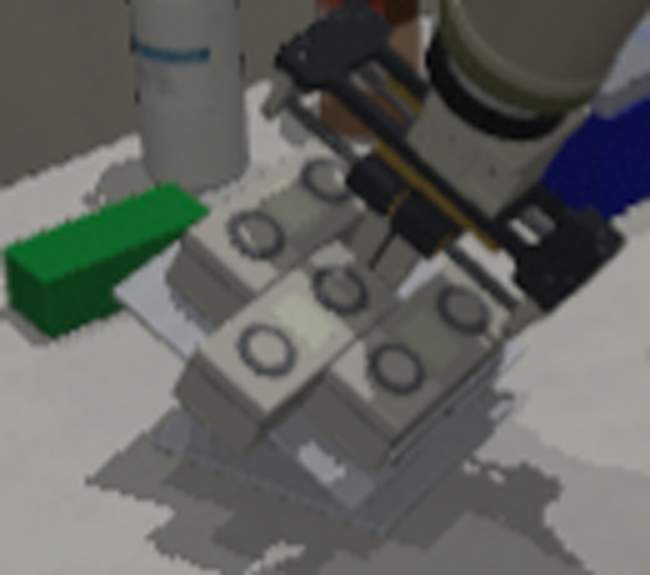

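send_rows([
  [-0.006,0,-0.02,0,0,0,1],
  [-0.006,0,-0.1,0,0,0,1],
  [-0.006,0,-0.18,0,0,0,1],
  [0,0,-0.24,0,0,0,0.5],
  [0.09,0,-0.26,0,0,0,0],
  [0.18,0,-0.26,0,0,0,0],
  [0.19,0,-0.26,0,0,0,0],
  [0.19,0,-0.26,0,0,0,0],
  [0.19,0,-0.26,0,0,0,0],
])

```text
t: 6.9
tool_pos: [0.5298, -0.0381, 0.3545]
orientation: [0.4, -2.944, -0.788]
force: [0.4, -0.8, -0.6]
opening: 0.0439
```

```bash
python3 - <<'E'
from h import *
print(row(tcp(.076,.158),RT),read_state()["force"],read_state()["opening"])
c=cam("wrist","pics/w5.png")
t=cam("top"); crop(t,245,175,105,95,6,"pics/t5.png")
E
```

```text
[ 0.0043 -0.0009  0.0014 -0.0009  0.0021  0.0002] [ 0.42319665 -0.75675085 -0.62018408] 0.043896553617947635
```

View pics/w5.png

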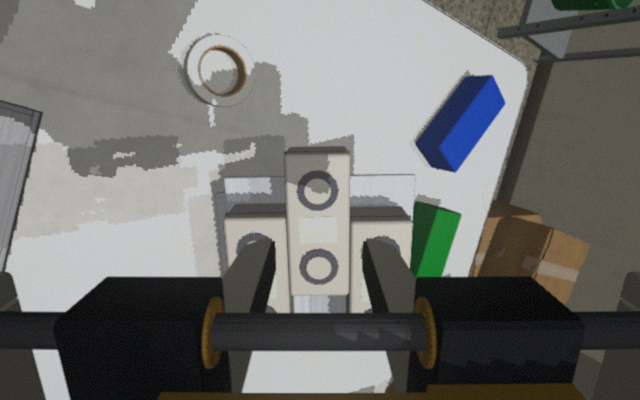

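View pics/t5.png

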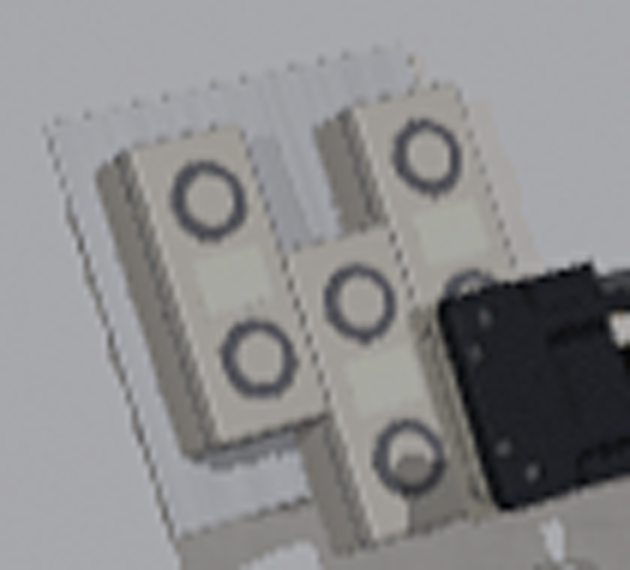

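```bash
python3 - <<'E'
from h import *
c=cam("wrist")
for y in (.06,.0685,.076,.0835,.11):
    print(y,proj(c,[U+ys*y+cz*.042+sx*d for d in(-.025,0,.025)]).round(0).tolist())
print(row(tcp(.078,.030),RT),read_state()["opening"])
E
```

```text
0.06 [[284.0, 217.0], [317.0, 217.0], [349.0, 217.0]]
0.0685 [[284.0, 206.0], [317.0, 207.0], [349.0, 207.0]]
0.076 [[284.0, 197.0], [317.0, 197.0], [350.0, 197.0]]
0.0835 [[284.0, 187.0], [317.0, 188.0], [350.0, 188.0]]
0.11 [[283.0, 152.0], [317.0, 152.0], [351.0, 153.0]]
[ 0.0089 -0.0007  0.2562 -0.0004  0.0007  0.0007] 0.05569444237313468
```

send_rows([
  [0.009,0,0,0,0,0,0],
  [0.009,0,0,0,0,0,0],
  [0.009,0,0,0,0,0,0],
  [0.009,0,0,0,0,0,0],
  [0.009,0,0.04,0,0,0,0],
  [0.009,0,0.08,0,0,0,0],
  [0.009,0,0.12,0,0,0,0],
  [0.009,0,0.16,0,0,0,0],
  [0.009,0,0.2,0,0,0,0],
  [0.009,0,0.23,0,0,0,0],
  [0.009,0,0.256,0,0,0,0],
  [0.009,0,0.256,0,0,0,0],
])

```text
t: 8.25
tool_pos: [0.5068, 0.0231, 0.2411]
orientation: [0.399, -2.939, -0.789]
force: [-0.6, 0.1, 1.3]
opening: 0.0927
```

```bash
python3 - <<'E'
from h import *
c=cam("wrist","pics/w6.png")
print(row(tcp(.078,.030),RT),read_state()["opening"],read_state()["force"])
E
```

```text
[-0.0026 -0.0005 -0.0016  0.0008 -0.0014 -0.0006] 0.0929385426489753 [-0.47460956 -1.09316361  0.22203294]
```

View pics/w6.png

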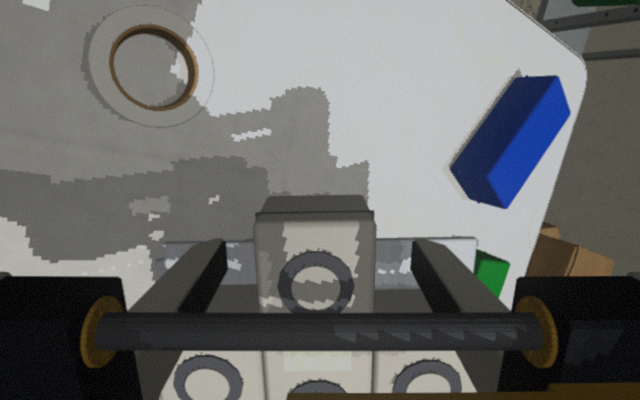

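send_rows([
  [0,0,0,0,0,0,1],
  [0,0,0,0,0,0,1],
  [0,0,0,0,0,0,1],
  [0,0,0,0,0,0,1],
  [0,0,0,0,0,0,1],
  [0,0,0,0,0,0,1],
  [0,0,0,0,0,0,1],
  [0,0,0,0,0,0,1],
  [0,0,0,0,0,0,1],
  [0,0,0,0,0,0,1],
], grip_force=40)

```text
t: 9.3
tool_pos: [0.5077, 0.0223, 0.2428]
orientation: [0.4, -2.942, -0.788]
force: [-0.5, -2.5, 1.7]
opening: 0.0499
```

```bash
python3 - <<'E'
from h import *
print(row(tcp(.078,.030),RT),read_state()["opening"],read_state()["force"])
E
```

```text
[-0.0022 -0.0003 -0.0001 -0.0004  0.0004 -0.0005] 0.04994761027372066 [-0.45119841 -2.54580531  1.6705567 ]
```

send_rows([
  [0,0,-0.01,0,0,0,1],
  [0,0,-0.02,0,0,0,1],
  [0,0,-0.035,0,0,0,1],
  [0,0,-0.05,0,0,0,1],
  [0,0,-0.07,0,0,0,1],
  [0,0,-0.09,0,0,0,1],
  [0,0,-0.12,0,0,0,1],
  [0,0,-0.15,0,0,0,1],
  [0,0,-0.18,0,0,0,1],
  [0,0,-0.2,0,0,0,1],
  [0,0,-0.2,0,0,0,1],
  [0,0,-0.2,0,0,0,1],
])

```text
t: 10.5
tool_pos: [0.521, -0.0259, 0.3293]
orientation: [0.399, -2.942, -0.788]
force: [0.5, 0.3, -2.4]
opening: 0.0495
```

```bash
python3 - <<'E'
from h import *
print(read_state()["opening"],read_state()["force"],read_state()["q"])
c=cam("wrist","pics/w7.png")
s=cam("scene"); crop(s,225,110,150,130,5,"pics/s7.png")
E
```

```text
0.04948588260695872 [ 0.52982858  0.28237028 -2.36078913] [-0.30455574  0.09106718  1.71831195  0.43400159  1.62999295 -2.18506608]
```

View pics/w7.png

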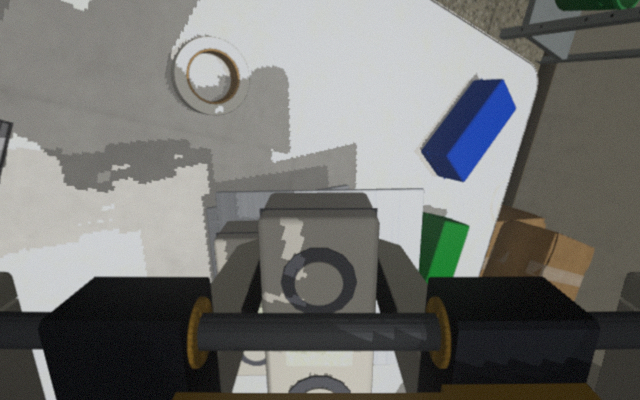

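View pics/s7.png

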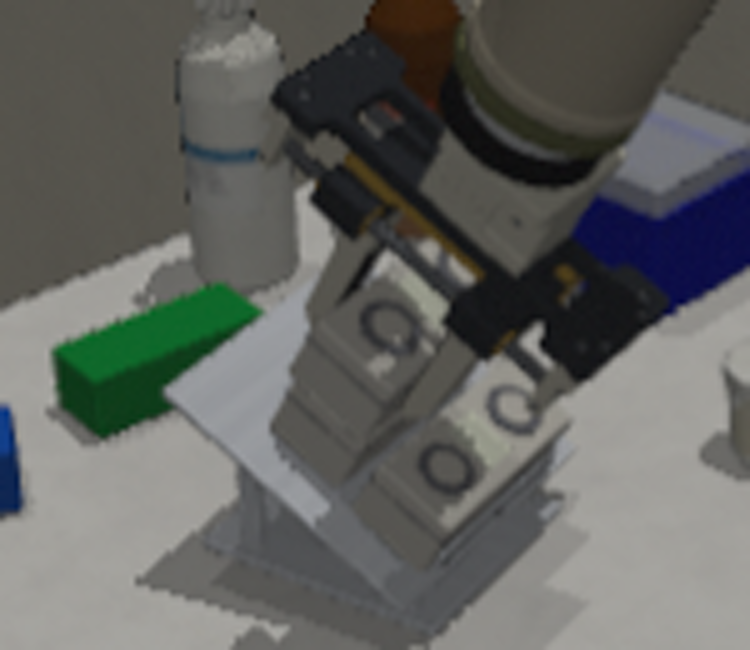

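```bash
cat >> h.py <<'E'
b=np.radians(-5.0); tx=-np.array([np.cos(b),np.sin(b),0]); RP=np.c_[tx,np.cross(-Z,tx),-Z]
TR=np.array([.545,-.137,0])
def tp(z,off=.028): return TR+tx*off+Z*(z+.197)
E
python3 - <<'E'
from h import *
print(tp(.13),row(tp(.13),RP),row(np.array([.521,-.0259,.37]),RT))
E
```

```text
[ 0.51710655 -0.13455964  0.327     ] [ 0.065  -0.1819 -0.1015  0.6601 -0.1208  0.4443] [-0.0004  0.0407 -0.0722  0.0009 -0.0011 -0.0011]
```

send_rows([
  [0,0.02,-0.036,0,0,0,1],
  [0,0.04,-0.072,0,0,0,1],
  [0.01,0.013,-0.087,0.1,-0.018,0.067,1],
  [0.02,-0.015,-0.102,0.2,-0.036,0.133,1],
  [0.029,-0.047,-0.106,0.3,-0.054,0.2,1],
  [0.039,-0.084,-0.106,0.396,-0.072,0.267,1],
  [0.049,-0.121,-0.106,0.495,-0.09,0.333,1],
  [0.058,-0.159,-0.101,0.594,-0.109,0.4,1],
  [0.065,-0.182,-0.101,0.66,-0.121,0.444,1],
  [0.065,-0.182,-0.101,0.66,-0.121,0.444,1],
  [0.065,-0.182,-0.101,0.66,-0.121,0.444,1],
])

```text
t: 11.7
tool_pos: [0.5172, -0.134, 0.327]
orientation: [-0.135, -3.139, -0.004]
force: [0.0, -0.5, -1.2]
opening: 0.0496
```

```bash
python3 - <<'E'
from h import *
st=read_state();print(st["opening"],st["force"],row(tp(.13),RP),row(tp(.012),RP))
c=cam("wrist","pics/w8.png")
s=cam("scene"); crop(s,250,130,180,170,4,"pics/s8.png")
t=cam("top"); crop(t,245,120,200,160,4,"pics/t8.png")
for z in(.12,.165):print(proj(c,[TR+tx*i*.06+Z*z+ np.cross(-Z,tx)*j*.025 for i,j in((1,-1),(1,1))]).round(0).tolist())
E
```

```text
0.04962707605181511 [ 0.00819602 -0.53118285 -1.17399441] [ 0.     -0.0011  0.      0.003  -0.0002  0.0016] [ 0.00e+00 -1.70e-03  2.36e-01  3.00e-03 -2.00e-04  1.60e-03]
[[267.0, 183.0], [361.0, 183.0]]
[[253.0, 209.0], [373.0, 209.0]]
```

View pics/w8.png

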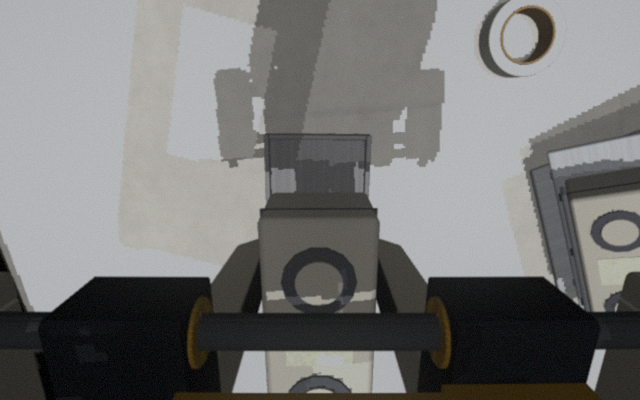

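View pics/s8.png

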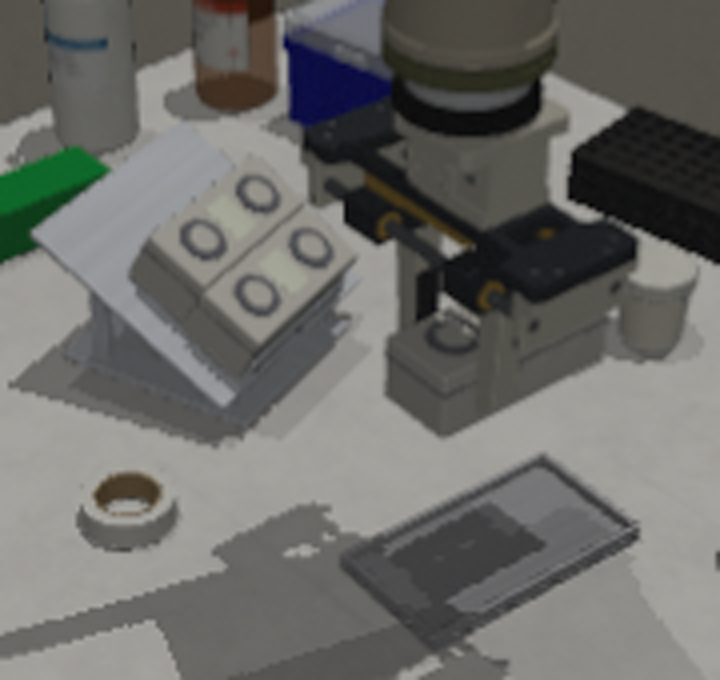

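View pics/t8.png

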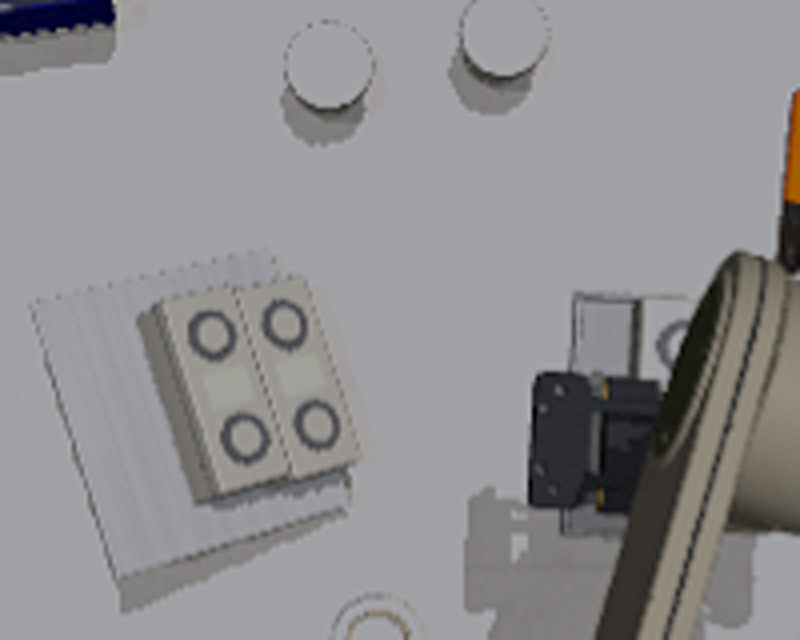

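Aligned: the cassette end edge is at row 209 as predicted, and the tray rim (columns 266–370) is centred under it. Both neighbours lie in the stand. Next I lower.

send_rows([
  [0,-0.001,0.04,0,0,0,1],
  [0,-0.001,0.08,0,0,0,1],
  [0,-0.001,0.12,0,0,0,1],
  [0,-0.001,0.16,0,0,0,1],
  [0,-0.001,0.19,0,0,0,1],
  [0,-0.001,0.21,0,0,0,1],
  [0,-0.001,0.222,0,0,0,1],
  [0,-0.001,0.23,0,0,0,1],
  [0,-0.001,0.236,0,0,0,1],
  [0,-0.001,0.236,0,0,0,1],
  [0,-0.001,0.236,0,0,0,1],
])

```text
t: 12.95
tool_pos: [0.5178, -0.1354, 0.2101]
orientation: [0.137, 3.136, -0.001]
force: [0.2, -0.2, -1.6]
opening: 0.05
```

```bash
python3 - <<'E'
from h import *
st=read_state();print(st["opening"],st["force"],row(tp(.005),RP))
c=cam("wrist","pics/w9.png")
s=cam("scene"); crop(s,310,180,130,120,5,"pics/s9.png")
E
```

```text
0.049964088471159684 [ 0.24865381 -0.1824344  -1.60314141] [ 0.0015  0.0015  0.0162 -0.0005  0.003  -0.    ]
```

View pics/w9.png

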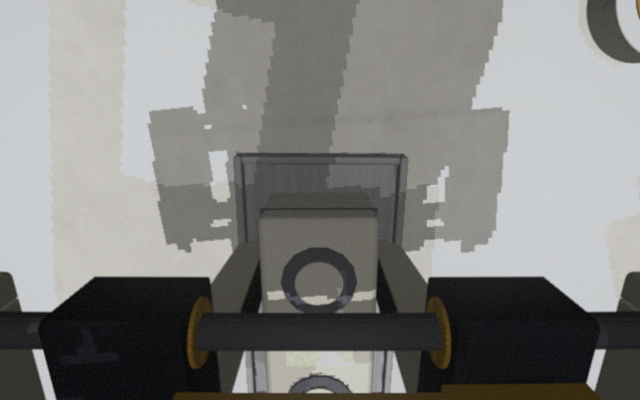

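View pics/s9.png

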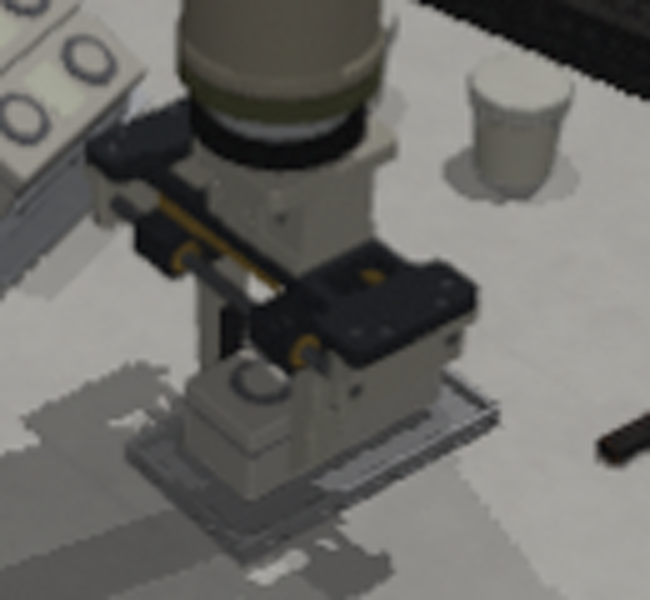

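send_rows([
  [0,0,0.003,0,0,0,1],
  [0,0,0.006,0,0,0,1],
  [0,0,0.009,0,0,0,1],
  [0,0,0.012,0,0,0,1],
  [0,0,0.012,0,0,0,1],
])

```text
t: 13.55
tool_pos: [0.5175, -0.1353, 0.2034]
orientation: [0.137, 3.137, -0.0]
force: [-0.2, 0.3, -2.2]
opening: 0.0498
```

send_rows([
  [0,0,0.001,0,0,0,1],
  [0,0,0.002,0,0,0,1],
  [0,0,0.003,0,0,0,1],
  [0,0,0.004,0,0,0,1],
  [0,0,0.004,0,0,0,1],
])

```text
t: 14.05
tool_pos: [0.5178, -0.1353, 0.2025]
orientation: [0.137, 3.137, -0.001]
force: [-5.5, 0.8, 7.9]
opening: 0.0498
```

Contact at about 8 N. I open the fingers partly and retreat straight up.

send_rows([
  [0,0,0.003,0,0,0,0.4],
  [0,0,0.003,0,0,0,0.3],
  [0,0,0.003,0,0,0,0.25],
  [0,0,0.003,0,0,0,0.25],
  [0,0,0.003,0,0,0,0.25],
])

```text
t: 14.55
tool_pos: [0.5176, -0.1353, 0.2]
orientation: [0.137, 3.137, -0.0]
force: [-0.0, 0.3, 0.2]
opening: 0.0698
```

```bash
python3 - <<'E'
from h import *
st=read_state();print(st["opening"],st["force"])
c=cam("wrist","pics/w10.png")
s=cam("scene"); crop(s,310,180,130,120,5,"pics/s10.png")
E
```

```text
0.06979748234652132 [-0.04112822  0.28344371  0.17475121]
```

View pics/w10.png

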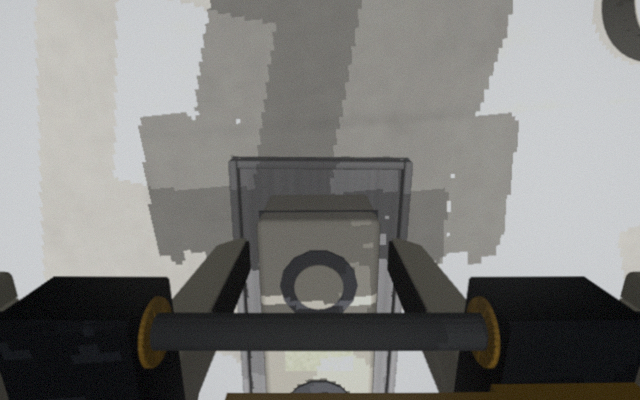

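View pics/s10.png

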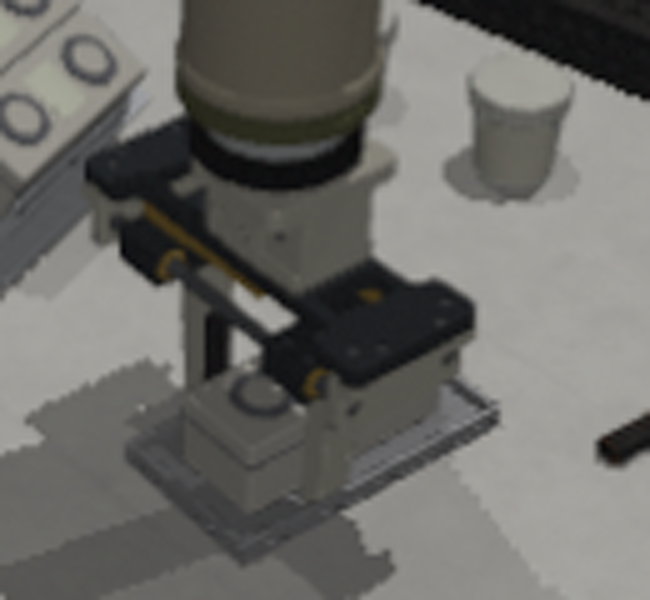

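send_rows([
  [0,0,-0.03,0,0,0,0.25],
  [0,0,-0.08,0,0,0,0.25],
  [0,0,-0.16,0,0,0,0.25],
  [0,0,-0.24,0,0,0,0.25],
  [0,0,-0.32,0,0,0,0.25],
  [0,0,-0.4,0,0,0,0.25],
  [0,0.09,-0.42,0,0,0,0.25],
  [0,0.18,-0.42,0,0,0,0.25],
  [0,0.27,-0.42,0,0,0,0.25],
  [0,0.36,-0.42,0,0,0,0.25],
  [0,0.45,-0.42,0,0,0,0.25],
  [0,0.54,-0.42,0,0,0,0.25],
  [0,0.63,-0.42,0,0,0,0.25],
  [0,0.72,-0.42,0,0,0,0.25],
  [0,0.72,-0.42,0,0,0,0.25],
  [0,0.72,-0.42,0,0,0,0.25],
])

```text
t: 16.25
tool_pos: [0.5483, 0.2244, 0.4109]
orientation: [0.133, 3.137, -0.001]
force: [0.1, -0.7, -0.3]
opening: 0.0699
```

```bash
python3 - <<'E'
from h import *
t=cam("top","pics/t11.png"); s=cam("scene","pics/s11.png"); crop(t,365,170,80,100,6,"pics/t11c.png");crop(s,225,130,200,170,4,"pics/s11c.png")
E
```

```text
(no output)
```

View pics/t11.png

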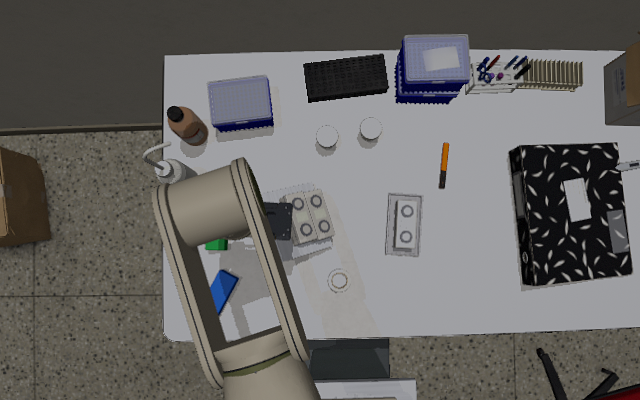

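View pics/t11c.png

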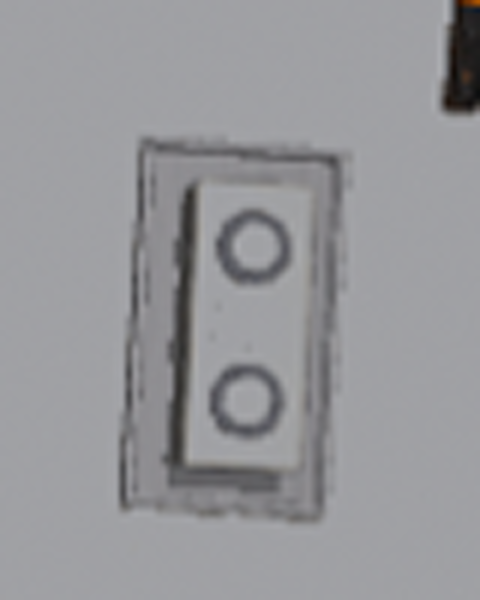

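View pics/s11c.png

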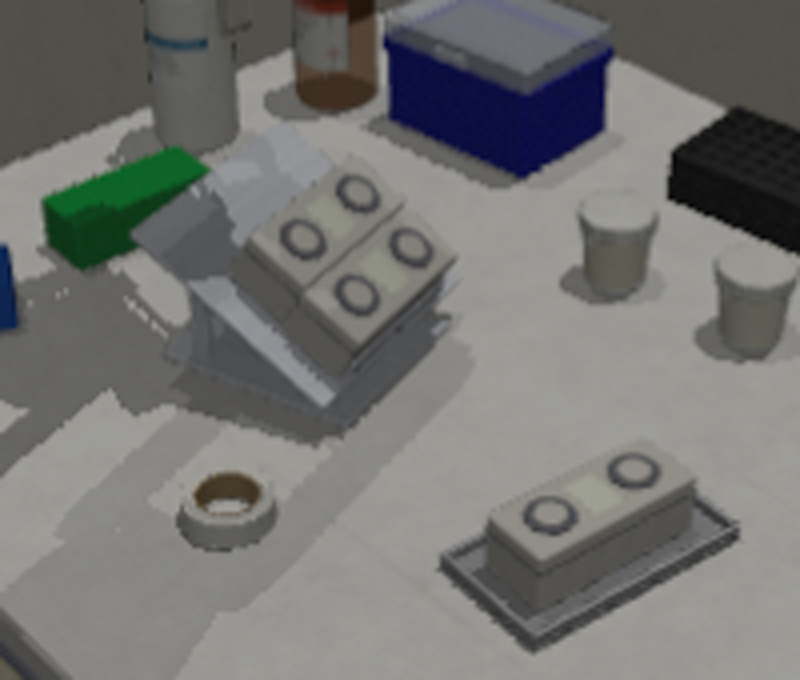

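The cassette lies in the tray, inside the rim. The two neighbours lie side by side in the stand, and the cups and tape are where they were. One numeric check, then I hand in.

```bash
python3 - <<'E'
from h import *
from plant import ticket
t=cam("top");s=cam("scene")
f=lambda a,o,k:(np.array(a,float)+.5)/k-.5+o
P=tri(t,f([[254,247],[247,402]],[365,170],6),s,f([[634,471],[550,515]],[225,130],4))
print(P.round(4)); e=P[0]-P[1]; print("off",(P[:,:3].mean(0)-TR).round(4),"yaw",np.degrees(np.arctan2(e[1],e[0])),"pitch",np.degrees(np.arcsin(e[2]/np.linalg.norm(e[:3]))))
print(read_state()["force"]); print(ticket.close_job())
E
```

```text
[[ 0.579  -0.1415  0.0504  0.0024]
 [ 0.5148 -0.1364  0.0508  0.0026]]
off [ 0.0019 -0.0019  0.0506] yaw -4.5198077042358555 pitch -0.3213148917220112
[-0.12417067 -0.52584978  0.44691584]
the job is handed in; nothing more can be done
None
```

I slid the middle cassette about 50 mm toward the robot with the closed fingers, gripped the end that stuck out, and lifted it square to the slope. I then levelled it, lowered it into the tray until it touched the floor at about 8 N, and let go. The job was handed in at about 16 s of the 53 s allowed.

**Final checks**
- **Cassette in tray:** it sits within about 3 mm of the tray centre. Its yaw is −4.5° against about −5° for the tray, and its pitch is about 0.3°. Its caps measure z ≈ 0.0506 m, about 2–4 mm higher than I expected. The earlier cap readings in the stand were also about 2 mm high, within the camera calibration error, so I take it as lying flat on the floor. No sideways tilt is visible, though I did not measure it.
- **Neighbours:** both stayed in place during the slide. As the middle cassette left, the upper one slid down the slope against the lower one, and both still lie in the stand.
- **Bystanders and gripper:** in the last pictures the tape roll and both cups look unmoved, and the gripper is clear of everything.

No check failed or disagreed with another.

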